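# Put the check weights back on their own balances

### The arm

A 6-joint arm with a two-finger parallel gripper is mounted at the origin on the work surface. World frame = base frame: x ahead of the robot, y to its left, z up, the work surface at z = 0. Lengths are in m, angles in rad, forces in N, time in s.
With the tool pointing down it reaches from about 0.325 to 1 m from the base axis. Payload 5.1 kg.
Tool frame: the origin (TCP) lies midway between the tips of the shut fingers; the grasp point (between the pads) lies 19 mm behind it (arm.tcp_to_grasp is the distance from the TCP to the grasp point, in m); z points along the fingers, x is the direction in which the jaws open and shut, and the axes are right-handed (so a half turn about z gives the same grasp; the last joint's range is limited). The gripper opens to 85 mm and grips with 20 to 120 N. Pads are 22 mm wide; open, the fingers measure 114 mm over their backs; the gripper's body (76 mm by 85 mm) begins 54 mm behind the grasp point. The pads swing forward as they close: fully open they stand 13 mm farther back than shut.
Start: joints at [1.186, 0.124, 1.65, -0, 1.367, -0.083], TCP at [0.193, 0.621, 0.231] pointing down, gripper open.
Joint ranges: [-2.61, 2.61], [-1.02, 2.33], [0.03, 2.71], [-1.35, 4.49], [0.32, 2.68], [-2.91, 2.91]. Speed limits (rad/s): [2.57, 2.57, 3.14, 3.14, 3.14, 3.14].

### API

Orientations are given as a unit quaternion [x, y, z, w].
In Python, from rig import get_state, capture, finish_job, finder, arm gives the robot as it stands.
- The arm moves only by the tool apply_moves, never from a script. Its argument "steps" is one flat list of numbers, 7 for each row, row after row: the turn, a rotation vector about the world's x, y, z in rad, then the shift along the world's x, y, z in cm, then the finger opening in cm, from 0 to 8.54. A call has 1 to 12 rows; each row is the pose to reach, as a shift and turn from the pose commanded when the call began; what a row does not reach only later rows make up. A row lasts 1/10 s, in which the tool goes at most 50 mm and 8.59 degrees, less where a joint would pass 70% of its speed; a pose out of reach is approached as far as the arm can. A call with a gripper value outside its range is refused whole. The fingers move at their own pace and stop on an object; the grip force is fixed at half the most. Time passes only in rows, so rows that repeat a pose let the fingers close. It gives the time, the measured TCP pose, the force and the opening at its end, in the units of the state.
- get_state(): the state, without advancing time (a new reading comes with each control period).
- capture(name): name is "scene" or "top"; returns a dict with "image" (384x512x3 uint8, red, green, blue), "K" (3x3 intrinsics, pixels), "xyz" and "attitude" of the camera in the world. Camera axes: x right, y up, looking along -z (the intrinsics and any distortion apply to the point x, -y, -z); pixel columns grow to the right and rows downward; lengths in m; the calibration is good to about 2 mm. A picture is of the moment at which its call begins. There is no depth.
- finish_job(): hands the job in, once; it reports no verdict.
Trained networks look in a picture, given as the dict that the camera call returned (one of the last four; its "shot" number tells which), for a name from the list of things; names that differ only in an ending like _2 or _b are one class to them, and where a whole thing is asked for, a point or a joint stands for the part that bears it (a point fixed in the world has none). Each returns a list of dicts, best first, with "score" (0 to 1); they miss things now and then, are a little off and sometimes report something else, mostly with a low value. They report only what shows in the picture. A call takes as long as a camera call. They do not tell look-alikes from the thing itself.
- finder.spot_in(thing, picture): "point" ([x, y, z] in m, in world coordinates, good to about 4 mm: the middle of the surface that is visible of it).
- finder.place_of(thing, picture): "point" ([x, y, z] in m, in world coordinates, good to about 4 mm: a listed point, or the origin of a listed thing).
The state is a dict: "time_s": time; "qpos": joint angles; "joint_velocities": joint speeds; "joint_torque": joint torques, N m; "ee_pos": TCP position; "ee_rot": TCP orientation; "force": force on the tool from outside, world axes, zero at the start; "torque": the same for the moment, N m; "gripper_width": opening from 0.0 (shut) to 1.0 (fully open).
Only numpy, scipy, OpenCV 4.12 (cv2) and the standard library are available. Lean on these libraries where they do the work, as an engineer would, in place of code of your own. Each camera call takes 0.05 s, during which the arm holds its last target.

### The job

The balance check is due, but the three brass check weights and the sample jar have been left in each other's places. Stand each weight in the middle of the pan of its own balance - the largest weight on the balance with the largest pan, the middle one on the middle-sized pan, the smallest on the smallest pan - and stand the jar inside the felt-lined wooden tray, which has a free end for setting things aside on the way. Set everything down gently, since the balances must not be knocked or pressed hard, and leave the reagent bottle and the carton where they are.

Things in the scene. Friction and masses are not known exactly. Their poses are not given: they have to be found in the camera images.
- balance_large: top-pan balance with white housing, its display to the front (-x side) and a bare steel square pan, 150 by 150 mm; it stands fixed on the bench. Origin: on the bench surface straight below the centre of the pan; x points from the display towards the pan, y left, z up. The flat top of the pan is 70 mm above the origin. Housing 190 mm wide (y), from x = -178 to x = 92 mm, nowhere higher than 60 mm.
- balance_medium: top-pan balance with white housing, its display to the front (-x side) and a bare steel round pan 115 mm in diameter; it stands fixed on the bench. Origin: on the bench surface straight below the centre of the pan; x points from the display towards the pan, y left, z up. The flat top of the pan is 70 mm above the origin. Housing 170 mm wide (y), from x = -142 to x = 78 mm, nowhere higher than 60 mm.
- balance_small: top-pan balance with white housing, its display to the front (-x side) and a bare steel round pan 80 mm in diameter; it stands fixed on the bench. Origin: on the bench surface straight below the centre of the pan; x points from the display towards the pan, y left, z up. The flat top of the pan is 70 mm above the origin. Housing 145 mm wide (y), from x = -128 to x = 62 mm, nowhere higher than 60 mm.
- tray: flat wooden tray lined with grey felt, fixed on the bench, 230 mm (its x) by 150 mm (its y) outside, 220 by 140 mm inside. Origin: centre of its underside, on the bench; z up. The felt floor is 5 mm and the rim 10 mm above the bench. It holds two things side by side, about 55 mm either way from the centre along x; at the start one thing stands at its +x end and the other end is free.
- weight_large_mid (a point): the largest of three plain brass check weights: an upright cylinder 38 mm in diameter and 48 mm high with a narrower round knob on a neck above it, 67 mm high in all, 500 g. This point is on its axis, half-way up (33.5 mm above its underside); z is its axis, up.
- weight_medium_mid (a point): the middle-sized of three plain brass check weights: an upright cylinder 28 mm in diameter and 34 mm high with a narrower round knob on a neck above it, 49 mm high in all, 200 g. This point is on its axis, half-way up (24.5 mm above its underside); z is its axis, up.
- weight_small_mid (a point): the smallest of three plain brass check weights: an upright cylinder 18 mm in diameter and 22 mm high with a narrower round knob on a neck above it, 33 mm high in all, 50 g. This point is on its axis, half-way up (16.5 mm above its underside); z is its axis, up.
- jar_mid (a point): closed sample jar of brown glass with a black screw cap and a blank paper band, upright, 50 mm in diameter and 60 mm high in all, 90 to 180 g. This point is on its axis, half-way up (30 mm above its underside); z is its axis, up.
- bottle_mid (a point): bystander: brown reagent bottle with a black cap, 60 mm in diameter and 125 mm high, standing on the bench behind the balances; this point is on its axis, 62.5 mm above its underside.
- carton_mid (a point): bystander: closed cardboard carton, 60 by 90 by 50 mm high, on the bench behind the balances; this point is its centre.
There are look-alikes about, which are no part of the job. Leave any red look-alike of the part that bears jar_mid alone. Leave any red look-alike of the part that bears weight_medium_mid alone.

How it is judged:
By the outcome, as a careful person would: the job done as asked, in the order asked, and still so for the second after the job is handed in, with the robot touching nothing.
It also fails if it takes over 131 s, if anything falls off the work surface, if the arm or the gripper's body presses on something with over 40 N, if the wrist force passes 120 N, or if a joint passes its speed limit or range.

## Working session

There is one attempt and no reset: what is moved stays moved. The work goes in short steps, Python scripts to look and compute and a tool call to move; the robot and the scene stay as the last step left them, time stands still between calls to the robot, and variables do not carry over. Pictures are saved under pics/ and viewed, and the job is handed in when it is done.

Besides the shell and the picture viewer there is one more tool, called after ">>>" by a JSON object that holds its "op" and its "data", one argument or row to a line. apply_moves: Moves the arm, as the interface text tells. Its arguments: {"type":"object","properties":{"steps":{"type":"array","items":{"type":"number"}}},"required":["steps"]}

```bash
ls; mkdir -p pics; cat > h.py <<'E'
import numpy as np, cv2
from rig import get_state, capture, finish_job, finder, arm
def save(p,n,crop=None,s=1):
    im=p["image"][:,:,::-1]
    if crop: im=im[crop[1]:crop[3],crop[0]:crop[2]]
    if s!=1: im=cv2.resize(im,None,fx=s,fy=s,interpolation=cv2.INTER_CUBIC)
    cv2.imwrite("pics/"+n+".png",im)
E
python3 - <<'E'
from h import *
print(get_state())
for c in ["scene","top"]:
    p=capture(c); save(p,c+"0",s=1.5)
    print(c,p["K"],p["xyz"],p["attitude"],[k for k in p])
    for t in ["balance_large","balance_medium","balance_small","tray","weight_large_mid","weight_medium_mid","weight_small_mid","jar_mid","bottle_mid","carton_mid"]:
        print(t,[(np.round(d["point"],3).tolist(),round(d["score"],2)) for d in finder.place_of(t,p)])
E
```

```text
pics
{'time_s': 0.0, 'qpos': array([ 1.18638733e+00,  1.24534538e-01,  1.65166113e+00,  1.36561659e-06,
        1.36745302e+00, -8.26001200e-02]), 'joint_velocities': array([ 0.00056402, -0.00126988,  0.00042684,  0.00026571,  0.00139876,
        0.00013217]), 'joint_torque': array([-3.28035521e-04, -4.23598230e+01, -3.65458167e+01, -1.96627951e-05,
        6.83902617e-03, -1.90000736e-05]), 'ee_pos': array([0.19301572, 0.62006087, 0.23004155]), 'ee_rot': array([ 8.05371560e-01,  5.92769427e-01, -8.75739420e-04,  5.38419549e-04]), 'force': array([-0.97290369, -0.38814568,  0.63488526]), 'torque': array([-0.00198406, -0.01446746,  0.06311641]), 'gripper_width': 1.0020534165663513}
scene [[370.81397187   0.         255.92724098]
 [  0.         370.81397187 198.15038281]
 [  0.           0.           1.        ]] [1.32764671 0.63427055 0.93758101] [0.17166644 0.35758017 0.8194207  0.41378348] ['image', 'K', 'xyz', 'attitude', 'shot']
balance_large [([0.616, 0.149, -0.002], 0.66), ([0.534, 0.389, 0.0], 0.17)]
balance_medium [([0.617, -0.138, 0.0], 0.87)]
balance_small [([0.539, -0.381, -
[... 515 characters left out ...]
25 186.90660778]
 [  0.           0.           1.        ]] [0.38017186 0.06298263 1.2678368 ] [ 0.0800115  -0.07507594 -0.66589304  0.73793511] ['image', 'K', 'xyz', 'attitude', 'shot']
balance_large [([0.623, 0.151, 0.002], 0.78)]
balance_medium [([0.614, -0.133, 0.0], 0.68)]
balance_small [([0.54, -0.388, 0.0], 0.92)]
tray [([0.535, 0.392, -0.002], 0.81)]
weight_large_mid [([0.534, -0.384, 0.106], 0.47)]
weight_medium_mid [([0.556, 0.535, 0.024], 0.6), ([0.579, 0.406, 0.031], 0.39)]
weight_small_mid []
jar_mid [([0.622, 0.146, 0.085], 0.67), ([0.782, -0.119, 0.03], 0.62), ([0.534, -0.382, 0.104], 0.31)]
bottle_mid [([0.703, 0.304, 0.063], 0.96)]
carton_mid [([0.705, -0.318, 0.026], 0.64)]
```

View pics/scene0.png

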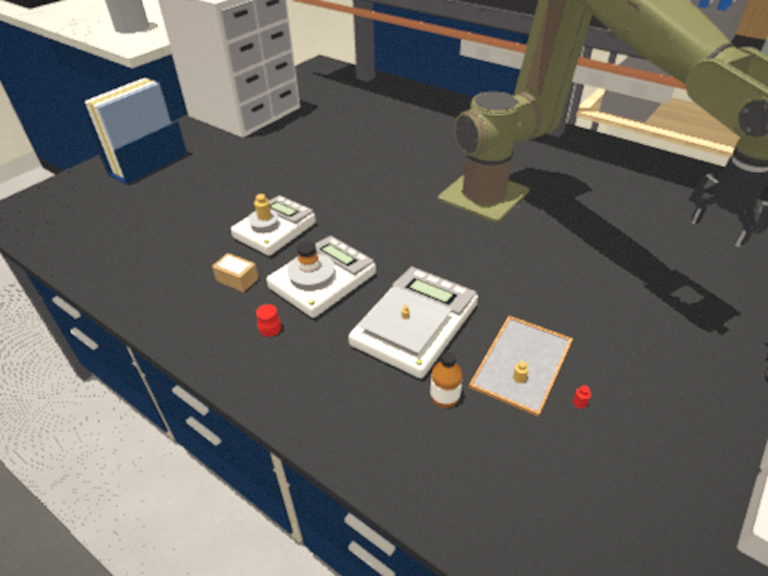

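View pics/top0.png

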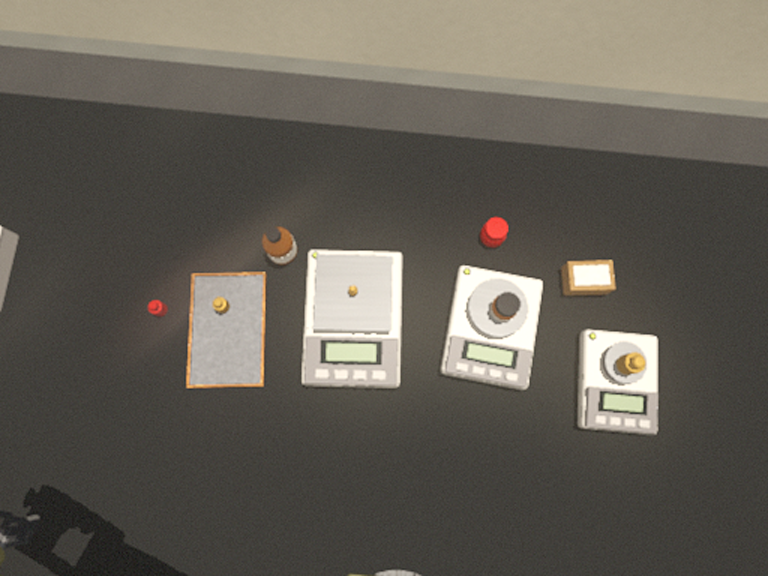

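Seen: the large weight stands on the small balance (top ≈ 632,363), the jar on the medium one (506,306), the small weight on the large one (353,290) and the medium weight in the tray's +x end (221,305). The red jar (495,232) and the red weight (156,308) stay put. Next I refine the positions with overlays.

```bash
cat >> h.py <<'E'
from scipy.spatial.transform import Rotation as R
def proj(p,P):
    P=np.atleast_2d(P); c=(P-p["xyz"])@R.from_quat(p["attitude"]).as_matrix()
    c=c*[1,-1,-1]; u=c@np.array(p["K"]).T
    return u[:,:2]/u[:,2:]
def circ(x,y,z,r,n=60):
    a=np.linspace(0,2*np.pi,n); return np.c_[x+r*np.cos(a),y+r*np.sin(a),0*a+z]
def rect(x,y,z,x0,x1,y0,y1,yaw):
    q=np.array([[x0,y0],[x1,y0],[x1,y1],[x0,y1],[x0,y0]]); c,s=np.cos(yaw),np.sin(yaw)
    q=q@np.array([[c,s],[-s,c]]); return np.c_[q+[x,y],np.full(5,z)]
def overlay(p,curves,n,crop,s=4):
    x0,y0,x1,y1=crop
    im=cv2.resize(p["image"][y0:y1,x0:x1,::-1],None,fx=s,fy=s,interpolation=cv2.INTER_CUBIC)
    for C in curves:
        q=(proj(p,C)-[x0,y0]+.5)*s
        cv2.polylines(im,[np.round(q*8).astype(np.int32)],False,(0,255,0),1,cv2.LINE_AA,3)
    cv2.imwrite("pics/"+n+".png",im)
E
cat > ov.py <<'E'
from h import *
import sys,json
def run(g,tag):
    W={"L":(.019,.048,.067),"M":(.014,.034,.049),"S":(.009,.022,.033),"J":(.025,.060,.060)}
    C=[]
    for k,v in g.items():
        if k in("bl","bm","bs"):
            x,y,yaw=v
            if k=="bl": C+=[rect(x,y,.07,-.075,.075,-.075,.075,yaw),rect(x,y,0,-.178,.092,-.095,.095,yaw)]
            if k=="bm": C+=[circ(x,y,.07,.0575),rect(x,y,0,-.142,.078,-.085,.085,yaw)]
            if k=="bs": C+=[circ(x,y,.07,.04),rect(x,y,0,-.128,.062,-.0725,.0725,yaw)]
        elif k=="t":
            x,y,yaw=v; C+=[rect(x,y,.01,-.115,.115,-.075,.075,yaw)]
        else:
            x,y,z=v; r,h,H=W[k[0]]; C+=[circ(x,y,z,r),circ(x,y,z+h,r)]
    ps={}
    for c in ["scene","top"]:
        p=capture(c); ps[c]=p
        pts=np.vstack([proj(p,c_) for c_ in C]); 
        for i,(lo,hi) in enumerate([(-.3,.02),(.02,.6)]):
            q=np.vstack([proj(p,c_) for c_ in C if lo<c_[:,1].mean()<hi] or [np.zeros((0,2))])
            if len(q)==0: continue
            a=np.floor(q.min(0)-12).astype(int); b=np.ceil(q.max(0)+12).astype(int); a=np.maximum(a,0)
            s=min(800/(b[0]-a[0]),600/(b[1]-a[1]))
            overlay(p,C,f"{tag}_{c}{i}",(a[0],a[1],min(b[0],512),min(b[1],384)),s)
    return ps
E
python3 - <<'E'
from ov import *
g={"bl":(.620,.150,0),"bm":(.616,-.135,-.1),"bs":(.540,-.385,0),"t":(.534,.391,0),
"L":(.534,-.382,.07),"M":(.575,.406,.005),"S":(.622,.146,.07),"J":(.615,-.143,.07)}
run({k:g[k] for k in g},"a")
E
ls pics
```

```text
a_scene0.png
a_scene1.png
a_top0.png
a_top1.png
scene0.png
top0.png
```

```bash
sed -i 's/(-.3,.02)/(-.6,.02)/' ov.py; python3 - <<'E'
from ov import *
g={"bl":(.620,.150,0),"bm":(.616,-.135,-.1),"bs":(.540,-.385,0),"t":(.534,.391,0),
"L":(.534,-.382,.07),"M":(.575,.406,.005),"S":(.622,.146,.07),"J":(.615,-.143,.07)}
run({k:g[k] for k in g},"b")
E
```

```text
(no output)
```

View pics/b_top0.png

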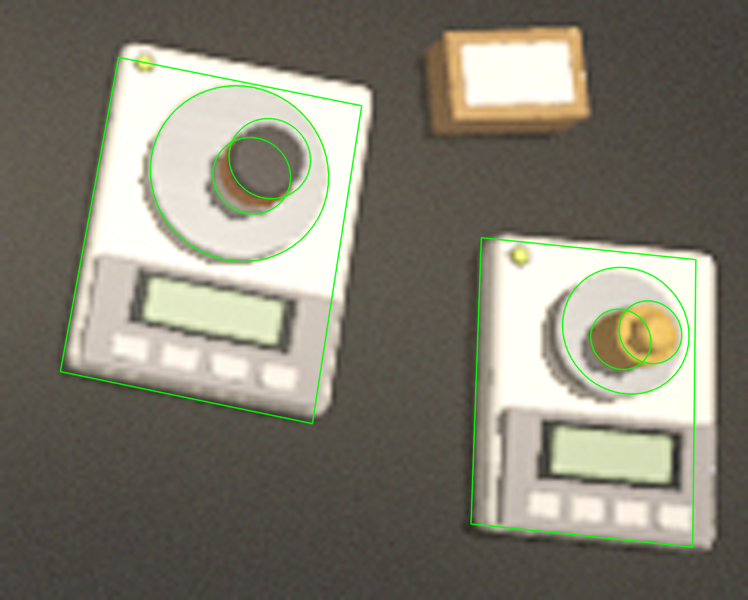

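View pics/b_top1.png

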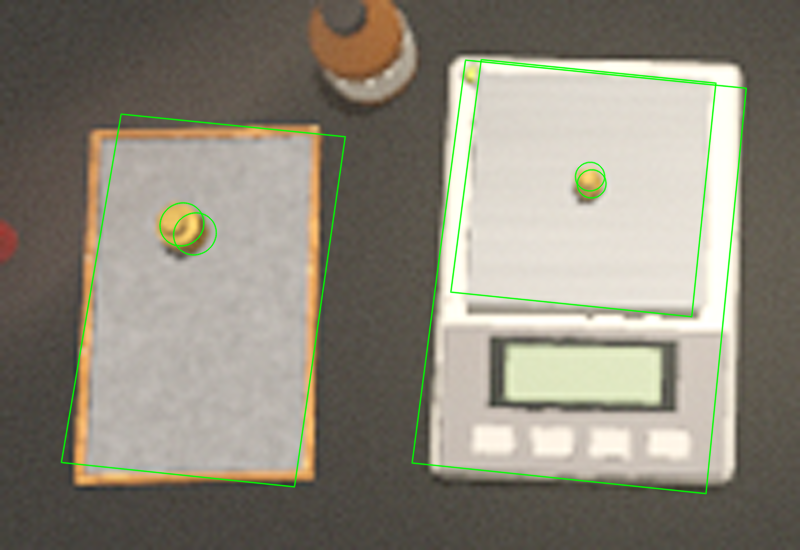

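View pics/b_scene0.png

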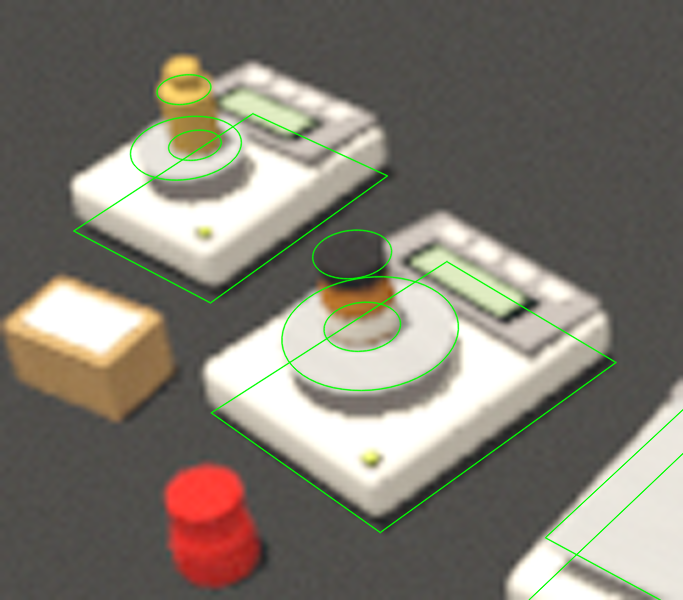

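View pics/b_scene1.png

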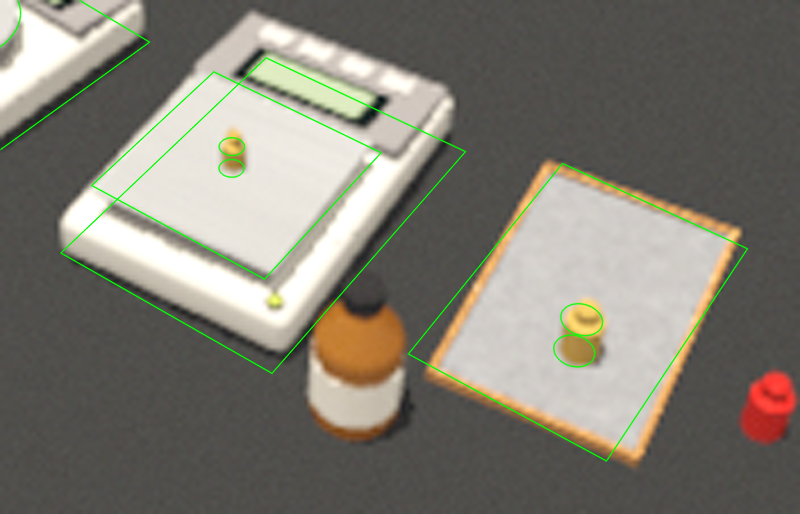

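```bash
cat > pano.py <<'E'
from ov import *
def tiles(g,tag,half=38,s=5):
    W={"L":(.019,.048,.067),"M":(.014,.034,.049),"S":(.009,.022,.033),"J":(.025,.060,.060)}
    for c in ["top","scene"]:
        p=capture(c); out=[]
        for grp in g:
            C=[]
            for k,v in grp.items():
                x,y,z=v
                if k=="bl": C+=[rect(x,y,.07,-.075,.075,-.075,.075,z)]
                elif k=="bm": C+=[circ(x,y,.07,.0575)]
                elif k=="bs": C+=[circ(x,y,.07,.04)]
                elif k=="t": C+=[rect(x,y,.01,-.115,.115,-.075,.075,z)]
                else:
                    r,h,H=W[k[0]]; C+=[circ(x,y,z,r),circ(x,y,z+h,r)]
            ctr=proj(p,C[0].mean(0))[0].astype(int)
            x0,y0=max(ctr[0]-half,0),max(ctr[1]-half,0)
            ss=300/(2*half)
            im=cv2.resize(p["image"][y0:y0+2*half,x0:x0+2*half,::-1],(400,300) if 0 else (300,300),interpolation=cv2.INTER_CUBIC)
            for Q in C:
                q=(proj(p,Q)-[x0,y0]+.5)*ss
                cv2.polylines(im,[np.round(q*8).astype(np.int32)],False,(0,255,0),1,cv2.LINE_AA,3)
            out.append(im)
        if len(out)%2: out.append(out[-1]*0)
        n=len(out)//2
        cv2.imwrite(f"pics/{tag}_{c}.png",np.vstack([np.hstack(out[:n]),np.hstack(out[n:])]))
E
python3 - <<'E'
from pano import *
tiles([{"bl":(.617,.151,.083),"S":(.619,.146,.07)},{"bm":(.615,-.135,0),"J":(.611,-.143,.07)},
{"bs":(.5405,-.382,0),"L":(.534,-.381,.07)},{"t":(.530,.393,.138),"M":(.575,.409,.005)}],"c")
E
```

```text
(no output)
```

View pics/c_top.png

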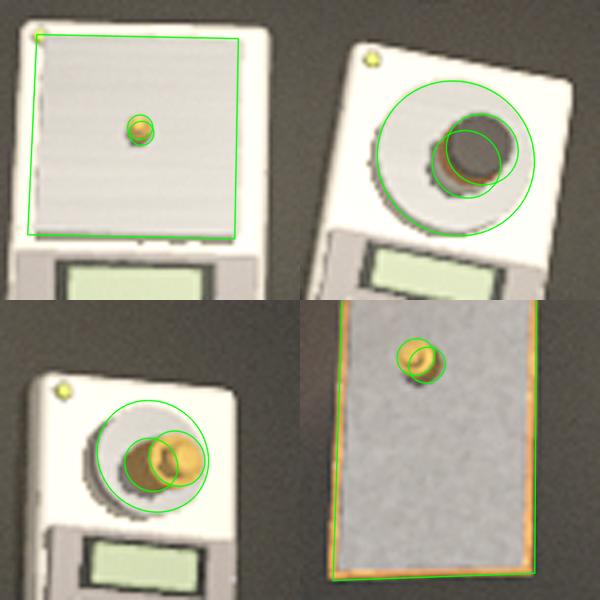

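View pics/c_scene.png

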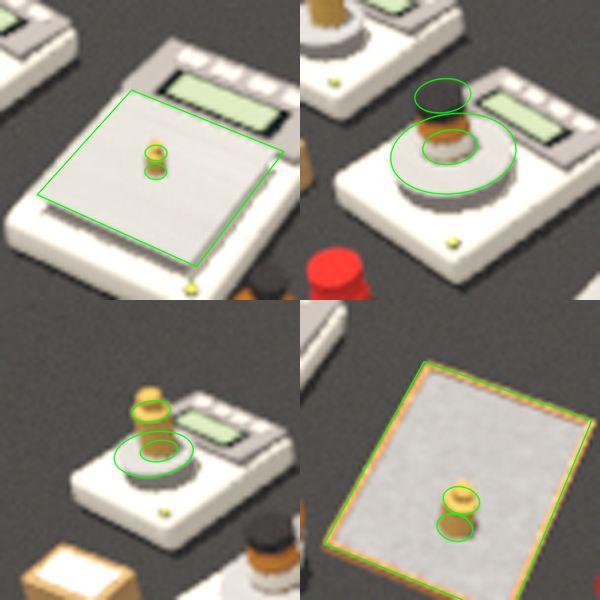

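All the overlays sit on the objects to about 2 mm. First move is the jar, so the open gripper travels above it at the current yaw (jaws at 1.27 rad, close to world y).

>>> {"op": "apply_moves", "data": {
  "steps": [0,0,0,0.5,-0.9,0,8.5,0,0,0,1.5,-2.7,0,8.5,0,0,0,3,-5.5,0,8.5,0,0,0,5,-9.1,0,8.5,0,0,0,7,-12.8,0,8.5,0,0,0,9,-16.4,0,8.5,0,0,0,11,-20.1,0,8.5,0,0,0,13,-23.7,0,8.5,0,0,0,15,-27.4,0,8.5,0,0,0,17,-31,0,8.5,0,0,0,19,-34.7,0,8.5,0,0,0,20.5,-37.5,0,8.5]
}}

```text
time_s: 2.6
ee_pos: [0.3988, 0.2431, 0.2314]
ee_rot: [0.806, 0.592, 0.0, 0.0]
force: [0.8, -0.6, -0.8]
gripper_width: 0.995
```

>>> {"op": "apply_moves", "data": {
  "steps": [0,0,0,1.5,-2.7,0,8.5,0,0,0,3.5,-6.4,0,8.5,0,0,0,5.5,-10,0,8.5,0,0,0,7.5,-13.7,0,8.5,0,0,0,9.5,-17.3,0,8.5,0,0,0,11.5,-21,0,8.5,0,0,0,13.5,-24.6,0,8.5,0,0,0,15.5,-28.3,0,8.5,0,0,0,17.5,-32,0,8.5,0,0,0,19.3,-35.2,0,8.5,0,0,0,20.5,-37.5,0,8.5,0,0,0,21.3,-38.9,0,8.5]
}}

```text
time_s: 3.8
ee_pos: [0.6113, -0.1457, 0.2312]
ee_rot: [0.806, 0.592, -0.0, -0.0]
force: [0.2, -0.1, 0.1]
gripper_width: 0.994
```

```bash
python3 - <<'E'
from pano import *
print(get_state()["ee_pos"])
tiles([{"bm":(.615,-.135,0),"J":(.611,-.143,.07)},{"bs":(.5405,-.382,0),"L":(.534,-.381,.07)}],"d")
for i in range(3):print(get_state()["ee_pos"])
E
```

```text
[ 0.61129611 -0.14565638  0.2311539 ]
[ 0.61131196 -0.14502385  0.23109127]
[ 0.61131196 -0.14502385  0.23109127]
[ 0.61131196 -0.14502385  0.23109127]
```

View pics/d_scene.png

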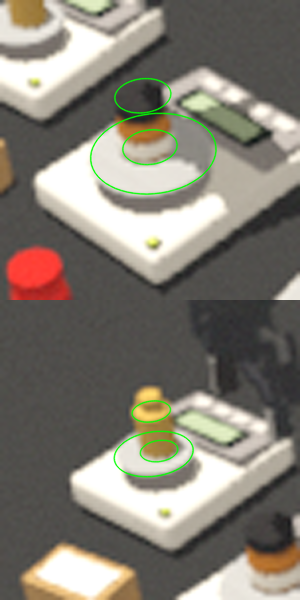

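>>> {"op": "apply_moves", "data": {
  "steps": [0,0,0,0,0.1,-1,8.5,0,0,0,0,0.1,-3,8.5,0,0,0,0,0.1,-5,8.5,0,0,0,0,0.1,-7,8.5,0,0,0,0,0.1,-9,8.5,0,0,0,0,0.1,-10.5,8.5,0,0,0,0,0.1,-12,8.5,0,0,0,0,0.1,-13.2,8.5,0,0,0,0,0.1,-14,8.5,0,0,0,0,0.1,-14.6,8.5,0,0,0,0,0.1,-14.9,8.5,0,0,0,0,0.1,-14.9,8.5]
}}

```text
time_s: 5.1
ee_pos: [0.6113, -0.1425, 0.0823]
ee_rot: [0.805, 0.593, 0.0, 0.0]
force: [-0.6, 0.2, -0.3]
gripper_width: 0.995
```

```bash
python3 - <<'E'
from pano import *
tiles([{"bm":(.615,-.135,0),"J":(.611,-.143,.07)},{"bs":(.5405,-.382,0),"L":(.534,-.381,.07)}],"e")
print(get_state()["ee_pos"])
E
```

```text
[ 0.61167575 -0.14258935  0.08294935]
```

View pics/e_scene.png

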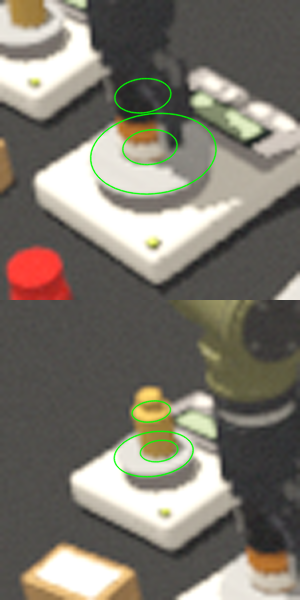

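View pics/e_top.png

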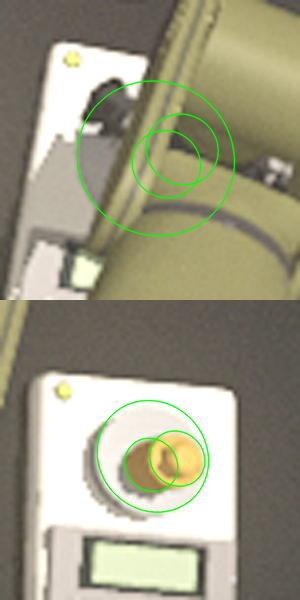

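The jar stands between the open fingers (orange band ≈ 140,130 in the upper scene tile) and nothing touches. I close the gripper gently, in stages.

>>> {"op": "apply_moves", "data": {
  "steps": [0,0,0,0,0,0,7.5,0,0,0,0,0,0,6.5,0,0,0,0,0,0,6,0,0,0,0,0,0,5.5,0,0,0,0,0,0,5.2,0,0,0,0,0,0,4.9,0,0,0,0,0,0,4.5,0,0,0,0,0,0,4,0,0,0,0,0,0,4,0,0,0,0,0,0,4,0,0,0,0,0,0,4,0,0,0,0,0,0,4]
}}

```text
time_s: 6.4
ee_pos: [0.6116, -0.1425, 0.083]
ee_rot: [0.805, 0.593, 0.0, 0.0]
force: [-1.5, 0.6, 4.6]
gripper_width: 0.557
```

>>> {"op": "apply_moves", "data": {
  "steps": [0,0,0,0,0,0.3,4,0,0,0,0,0,0.8,4,0,0,0,0,0,1.5,4,0,0,0,0,0,2.5,4,0,0,0,0,0,4,4,0,0,0,0,0,6,4,0,0,0,0,0,8,4,0,0,0,0,0,9.5,4,0,0,0,0,0,11,4,0,0,0,0,0,12,4,0,0,0,0,0,12.5,4,0,0,0,0,0,12.5,4]
}}

```text
time_s: 7.6
ee_pos: [0.6115, -0.1425, 0.208]
ee_rot: [0.805, 0.593, 0.0, 0.0]
force: [0.7, 0.1, -2.6]
gripper_width: 0.559
```

```bash
python3 - <<'E'
from h import *
p=capture("scene"); save(p,"f",(130,60,390,255),3)
s=get_state();print(s["ee_pos"],s["force"],s["gripper_width"])
E
```

```text
[ 0.61107487 -0.14234945  0.20702715] [ 0.5309565  -0.352659   -2.10916523] 0.5548169317288126
```

View pics/f.png

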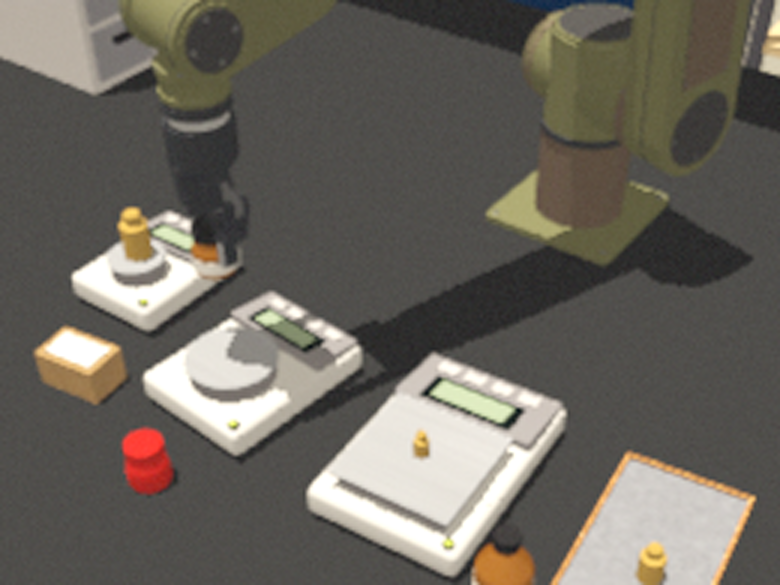

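The medium pan is empty and the jar hangs in the gripper (≈ 215,255). I carry it to the tray's free end.

>>> {"op": "apply_moves", "data": {
  "steps": [0,0,0,-0.3,1,0,4,0,0,0,-0.8,3,0,4,0,0,0,-1.7,6.5,0,4,0,0,0,-2.8,11,0,4,0,0,0,-4,15.5,0,4,0,0,0,-5.1,20,0,4,0,0,0,-6.3,24.5,0,4,0,0,0,-7.4,29,0,4,0,0,0,-8.6,33.5,0,4,0,0,0,-9.8,38,0,4,0,0,0,-10.9,42.5,0,4,0,0,0,-11.9,46.5,0,4]
}}

```text
time_s: 8.85
ee_pos: [0.4895, 0.3255, 0.2068]
ee_rot: [0.805, 0.593, -0.0, -0.0]
force: [0.6, -1.0, -2.0]
gripper_width: 0.555
```

>>> {"op": "apply_moves", "data": {
  "steps": [0,0,0,-0.7,2.9,0,4,0,0,0,-1.3,4.9,0,4,0,0,0,-1.6,6.1,0,4,0,0,0,-1.6,6.3,-1,4,0,0,0,-1.6,6.3,-3,4,0,0,0,-1.6,6.3,-5.5,4,0,0,0,-1.6,6.3,-8,4,0,0,0,-1.6,6.3,-10.5,4,0,0,0,-1.6,6.3,-12.5,4,0,0,0,-1.6,6.3,-14.2,4,0,0,0,-1.6,6.3,-15,4,0,0,0,-1.6,6.3,-15.3,4]
}}

```text
time_s: 10.05
ee_pos: [0.4758, 0.3849, 0.0531]
ee_rot: [0.806, 0.593, -0.001, 0.0]
force: [1.1, 0.6, -1.2]
gripper_width: 0.557
```

```bash
python3 - <<'E'
from h import *
p=capture("scene"); save(p,"g",(280,160,420,290),5)
s=get_state();print(s["ee_pos"],s["force"],s["gripper_width"])
E
```

```text
[0.47608246 0.38516558 0.05357941] [-0.28804528  0.01584383 -1.67980704] 0.5556604311814155
```

View pics/g.png

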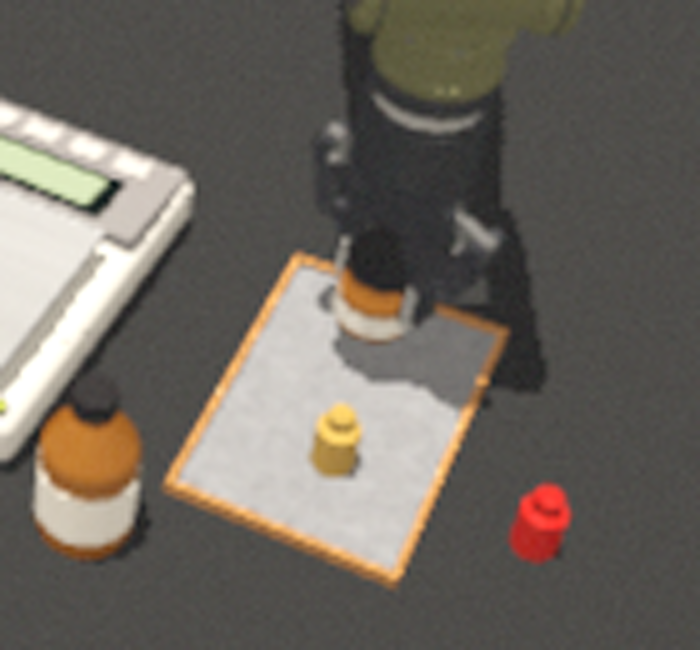

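>>> {"op": "apply_moves", "data": {
  "steps": [0,0,0,0,0,-0.6,4,0,0,0,0,0,-1.4,4,0,0,0,0,0,-2.1,4,0,0,0,0,0,-2.6,4,0,0,0,0,0,-2.9,4,0,0,0,0,0,-3.1,4,0,0,0,0,0,-3.2,4,0,0,0,0,0,-3.3,4,0,0,0,0,0,-3.4,4,0,0,0,0,0,-3.4,4]
}}

```text
time_s: 11.1
ee_pos: [0.4762, 0.3856, 0.0204]
ee_rot: [0.805, 0.593, 0.0, -0.0]
force: [-0.1, 0.5, -2.2]
gripper_width: 0.558
```

>>> {"op": "apply_moves", "data": {
  "steps": [0,0,0,0,0,-0.05,4,0,0,0,0,0,-0.1,4,0,0,0,0,0,-0.15,4,0,0,0,0,0,-0.2,4,0,0,0,0,0,-0.2,4,0,0,0,0,0,-0.2,4]
}}

```text
time_s: 11.7
ee_pos: [0.4762, 0.3856, 0.0183]
ee_rot: [0.805, 0.593, -0.0, -0.0]
force: [0.1, -0.3, -1.6]
gripper_width: 0.556
```

>>> {"op": "apply_moves", "data": {
  "steps": [0,0,0,0,0,-0.05,4,0,0,0,0,0,-0.1,4,0,0,0,0,0,-0.1,4,0,0,0,0,0,-0.1,4]
}}

```text
time_s: 12.1
ee_pos: [0.4764, 0.3857, 0.018]
ee_rot: [0.805, 0.593, 0.0, 0.0]
force: [-3.6, -2.6, 5.7]
gripper_width: 0.557
```

Contact shows as about 6 N on the felt, so I release and lift.

>>> {"op": "apply_moves", "data": {
  "steps": [0,0,0,0,0,0,5.2,0,0,0,0,0,0,6,0,0,0,0,0,0,7.5,0,0,0,0,0,0,8.5,0,0,0,0,0,0,8.5,0,0,0,0,0,0.5,8.5,0,0,0,0,0,2,8.5,0,0,0,0,0,4.5,8.5,0,0,0,0,0,7.5,8.5,0,0,0,0,0,10.5,8.5,0,0,0,0,0,12.5,8.5,0,0,0,0,0,13,8.5]
}}

```text
time_s: 13.3
ee_pos: [0.4781, 0.3869, 0.1525]
ee_rot: [0.805, 0.593, 0.004, 0.0]
force: [-0.5, -0.4, 0.1]
gripper_width: 0.997
```

```bash
python3 - <<'E'
from pano import *
tiles([{"t":(.530,.393,.138),"M":(.575,.409,.005),"J":(.476,.3855,.005)},{"bm":(.615,-.135,0)}],"i",50)
s=get_state();print(s["ee_pos"],s["force"],s["gripper_width"])
E
```

```text
[0.47687868 0.38604239 0.14921212] [-0.76747645 -0.01530975 -0.96711954] 0.9922974019413805
```

View pics/i_scene.png

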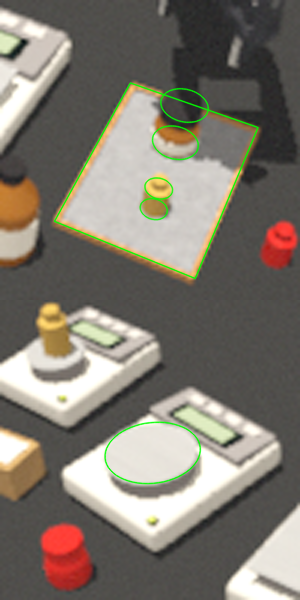

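View pics/i_top.png

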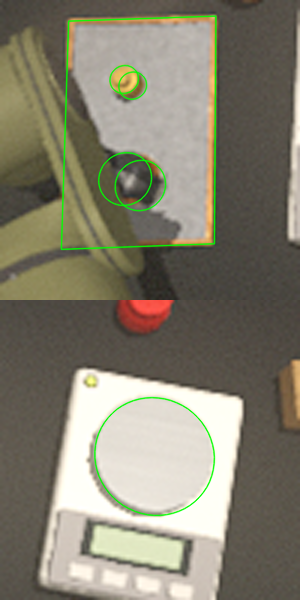

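The jar stands upright inside the tray. Next is the medium weight.

>>> {"op": "apply_moves", "data": {
  "steps": [0,0,0,1,0.2,0,7,0,0,0,3,0.7,0,7,0,0,0,6,1.4,0,7,0,0,0,8.5,2,0,7,0,0,0,9.7,2.3,-0.5,7,0,0,0,10,2.4,-2,7,0,0,0,10,2.4,-4,7,0,0,0,10,2.4,-6,7,0,0,0,10,2.4,-7.5,7,0,0,0,10,2.4,-8.2,7,0,0,0,10,2.4,-8.5,7,0,0,0,10,2.4,-8.5,7]
}}

```text
time_s: 14.6
ee_pos: [0.576, 0.4096, 0.0622]
ee_rot: [0.805, 0.593, -0.0, -0.0]
force: [0.0, 0.7, 0.0]
gripper_width: 0.817
```

```bash
python3 - <<'E'
from pano import *
tiles([{"M":(.575,.409,.005),"J":(.476,.3855,.005)},{"t":(.530,.393,.138)}],"j",35)
s=get_state();print(s["ee_pos"],s["force"],s["gripper_width"])
E
```

```text
[0.57680135 0.41003789 0.06355364] [-0.36193195 -0.0717615  -0.25080907] 0.8201698867665409
```

View pics/j_scene.png

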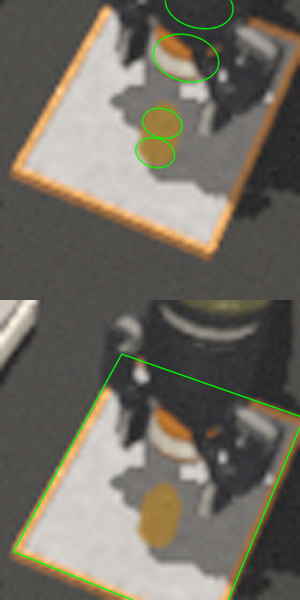

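>>> {"op": "apply_moves", "data": {
  "steps": [0,0,0,0,0,-0.7,7,0,0,0,0,0,-1.7,7,0,0,0,0,0,-2.9,7,0,0,0,0,0,-3.9,7,0,0,0,0,0,-4.6,7,0,0,0,0,0,-5,6,0,0,0,0,0,-5,5,0,0,0,0,0,-5,4,0,0,0,0,0,-5,3.4,0,0,0,0,0,-5,3,0,0,0,0,0,-5,2.7,0,0,0,0,0,-5,2]
}}

```text
time_s: 15.9
ee_pos: [0.5767, 0.4098, 0.0133]
ee_rot: [0.805, 0.593, 0.001, 0.0]
force: [-0.1, -1.3, 3.7]
gripper_width: 0.312
```

>>> {"op": "apply_moves", "data": {
  "steps": [0,0,0,0,0,0,2,0,0,0,0,0,0,2,0,0,0,0,0,0,2,0,0,0,0,0,0,2,0,0,0,0,0,0,2]
}}

```text
time_s: 16.4
ee_pos: [0.5767, 0.4098, 0.0133]
ee_rot: [0.805, 0.593, 0.001, 0.0]
force: [-0.5, -1.6, 5.3]
gripper_width: 0.31
```

>>> {"op": "apply_moves", "data": {
  "steps": [0,0,0,0,0,0.2,2,0,0,0,0,0,0.6,2,0,0,0,0,0,1.4,2,0,0,0,0,0,2.8,2,0,0,0,0,0,5,2,0,0,0,0,0,7.5,2,0,0,0,0,0,10,2,0,0,0,0,0,12.5,2,0,0,0,0,0,14.5,2,0,0,0,0,0,15.6,2,0,0,0,0,0,16,2,0,0,0,0,0,16,2]
}}

```text
time_s: 17.6
ee_pos: [0.5763, 0.4096, 0.1727]
ee_rot: [0.805, 0.593, 0.0, 0.0]
force: [-0.1, 0.4, -2.1]
gripper_width: 0.308
```

>>> {"op": "apply_moves", "data": {
  "steps": [0,0,0,0.1,-1,0,2,0,0,0,0.2,-3,0,2,0,0,0,0.5,-6.5,0,2,0,0,0,0.8,-11,0,2,0,0,0,1.1,-15.5,0,2,0,0,0,1.5,-20,0,2,0,0,0,1.8,-24.5,0,2,0,0,0,2.1,-29,0,2,0,0,0,2.5,-33.5,0,2,0,0,0,2.8,-38,0,2,0,0,0,3.1,-42.5,0,2,0,0,0,3.4,-46.5,0,2]
}}

```text
time_s: 18.8
ee_pos: [0.6086, -0.0588, 0.1713]
ee_rot: [0.806, 0.592, -0.001, -0.0]
force: [0.8, 0.9, -1.1]
gripper_width: 0.306
```

>>> {"op": "apply_moves", "data": {
  "steps": [0,0,0,0.2,-3.5,0,2,0,0,0,0.4,-6,0,2,0,0,0,0.5,-7.5,0,2,0,0,0,0.6,-7.9,-0.5,2,0,0,0,0.6,-7.9,-1.5,2,0,0,0,0.6,-7.9,-2.7,2,0,0,0,0.6,-7.9,-3.7,2,0,0,0,0.6,-7.9,-4.5,2,0,0,0,0.6,-7.9,-5,2,0,0,0,0.6,-7.9,-5.3,2,0,0,0,0.6,-7.9,-5.4,2,0,0,0,0.6,-7.9,-5.4,2]
}}

```text
time_s: 20.0
ee_pos: [0.6165, -0.1344, 0.1186]
ee_rot: [0.805, 0.593, 0.0, 0.0]
force: [-1.1, -0.5, -1.3]
gripper_width: 0.309
```

```bash
python3 - <<'E'
from pano import *
s=get_state();print(s["ee_pos"],s["force"],s["gripper_width"])
z=s["ee_pos"][2]-.008
tiles([{"bm":(.615,-.135,0),"M":(.615,-.135,z)},{"t":(.530,.393,.138)}],"k",35)
E
```

```text
[ 0.61646081 -0.13438961  0.11858906] [-1.14651723 -0.54074265 -1.25189185] 0.30865448885928853
```

View pics/k_scene.png

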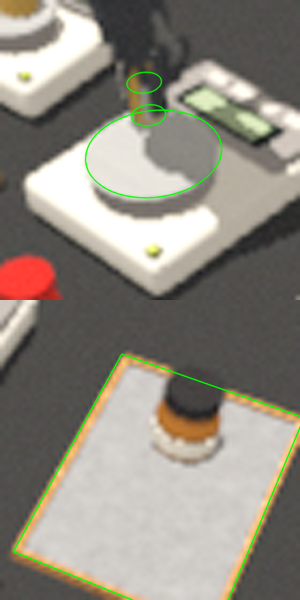

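>>> {"op": "apply_moves", "data": {
  "steps": [0,0,0,0,0,-0.5,2,0,0,0,0,0,-1.3,2,0,0,0,0,0,-2.1,2,0,0,0,0,0,-2.7,2,0,0,0,0,0,-3.1,2,0,0,0,0,0,-3.4,2,0,0,0,0,0,-3.6,2,0,0,0,0,0,-3.7,2,0,0,0,0,0,-3.75,2,0,0,0,0,0,-3.8,2,0,0,0,0,0,-3.8,2]
}}

```text
time_s: 21.2
ee_pos: [0.6163, -0.1344, 0.0805]
ee_rot: [0.805, 0.593, 0.0, 0.0]
force: [0.6, 0.5, -2.9]
gripper_width: 0.306
```

>>> {"op": "apply_moves", "data": {
  "steps": [0,0,0,0,0,-0.05,2,0,0,0,0,0,-0.1,2,0,0,0,0,0,-0.1,2,0,0,0,0,0,-0.1,2]
}}

```text
time_s: 21.6
ee_pos: [0.6162, -0.1344, 0.0793]
ee_rot: [0.805, 0.593, -0.0, -0.0]
force: [0.6, -0.1, -1.7]
gripper_width: 0.311
```

>>> {"op": "apply_moves", "data": {
  "steps": [0,0,0,0,0,-0.03,2,0,0,0,0,0,-0.06,2,0,0,0,0,0,-0.1,2,0,0,0,0,0,-0.1,2]
}}

```text
time_s: 22.0
ee_pos: [0.6163, -0.1344, 0.0783]
ee_rot: [0.805, 0.593, -0.0, 0.0]
force: [0.0, 0.5, -2.7]
gripper_width: 0.306
```

>>> {"op": "apply_moves", "data": {
  "steps": [0,0,0,0,0,-0.03,2,0,0,0,0,0,-0.06,2,0,0,0,0,0,-0.1,2,0,0,0,0,0,-0.1,2]
}}

```text
time_s: 22.4
ee_pos: [0.6163, -0.1344, 0.0783]
ee_rot: [0.805, 0.593, -0.0, -0.0]
force: [-3.2, 1.7, 6.0]
gripper_width: 0.306
```

Contact (about 8 N change). I release slowly.

>>> {"op": "apply_moves", "data": {
  "steps": [0,0,0,0,0,0,3,0,0,0,0,0,0,3.8,0,0,0,0,0,0,5,0,0,0,0,0,0,6,0,0,0,0,0,0,7,0,0,0,0,0,0.5,7,0,0,0,0,0,2,7,0,0,0,0,0,4.5,7,0,0,0,0,0,7.5,7,0,0,0,0,0,10.5,7,0,0,0,0,0,12.5,7,0,0,0,0,0,13,7]
}}

```text
time_s: 23.6
ee_pos: [0.6182, -0.135, 0.2127]
ee_rot: [0.805, 0.593, 0.002, 0.003]
force: [1.4, 0.5, 0.1]
gripper_width: 0.816
```

```bash
python3 - <<'E'
from pano import *
s=get_state();print(s["ee_pos"],s["force"],s["gripper_width"])
tiles([{"bm":(.615,-.135,0),"M":(.615,-.135,.07)},{"bl":(.617,.151,.083),"S":(.619,.146,.07)}],"l",35)
E
```

```text
[ 0.61820468 -0.13499936  0.21273852] [1.3942109 0.4950915 0.0956385] 0.8163995453781142
```

View pics/l_scene.png

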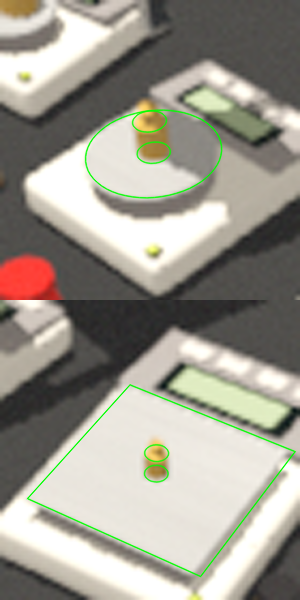

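View pics/l_top.png

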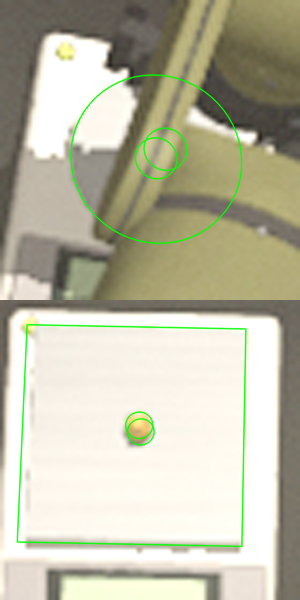

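Medium weight stands upright in the middle of its pan. Now the small weight.

>>> {"op": "apply_moves", "data": {
  "steps": [0,0,0,0,1,0,6,0,0,0,0,3.5,0,6,0,0,0,0.1,7,0,6,0,0,0,0.2,11,0,6,0,0,0,0.2,15,0,6,0,0,0,0.3,19,0,6,0,0,0,0.3,22.5,0,6,0,0,0,0.4,25.5,-0.5,6,0,0,0,0.4,27.3,-2,6,0,0,0,0.4,28.1,-4.5,6,0,0,0,0.4,28.1,-7,6,0,0,0,0.4,28.1,-8,6]
}}

```text
time_s: 24.9
ee_pos: [0.617, 0.1465, 0.1216]
ee_rot: [0.805, 0.593, -0.004, -0.002]
force: [-0.5, 0.7, -0.2]
gripper_width: 0.703
```

>>> {"op": "apply_moves", "data": {
  "steps": [0,0,0,0,0,-0.4,6,0,0,0,0,0,-0.8,5.5,0,0,0,0,0,-1,5.5,0,0,0,0,0,-1,5.5]
}}

```text
time_s: 25.3
ee_pos: [0.6208, 0.1464, 0.1182]
ee_rot: [0.806, 0.593, 0.001, 0.0]
force: [-0.2, 0.3, -0.0]
gripper_width: 0.648
```

```bash
python3 - <<'E'
from pano import *
s=get_state();print(s["ee_pos"],s["force"],s["gripper_width"])
x,y,z=s["ee_pos"]
tiles([{"bl":(.617,.151,.083),"S":(.619,.146,.07)},{"S":(x,y,.07)}],"m",25)
E
```

```text
[0.62078353 0.14639793 0.11816082] [-0.20955646  0.2941892  -0.02904858] 0.6481597357235416
```

View pics/m_scene.png

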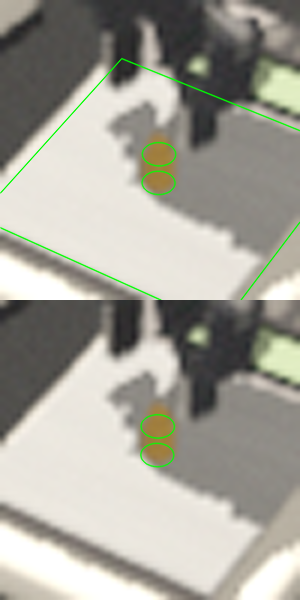

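>>> {"op": "apply_moves", "data": {
  "steps": [0,0,0,0,0,-0.6,5.5,0,0,0,0,0,-1.5,5.5,0,0,0,0,0,-2.5,5,0,0,0,0,0,-3.3,4.5,0,0,0,0,0,-3.9,4.5,0,0,0,0,0,-4.2,4,0,0,0,0,0,-4.3,3.5,0,0,0,0,0,-4.3,3,0,0,0,0,0,-4.3,2.5,0,0,0,0,0,-4.3,2.2,0,0,0,0,0,-4.3,2.2,0,0,0,0,0,-4.3,2.2]
}}

```text
time_s: 26.6
ee_pos: [0.6203, 0.1466, 0.0746]
ee_rot: [0.805, 0.593, 0.0, 0.0]
force: [0.7, 1.6, 0.5]
gripper_width: 0.255
```

>>> {"op": "apply_moves", "data": {
  "steps": [0,0,0,0,0,0,2,0,0,0,0,0,0,1.8,0,0,0,0,0,0,1.5,0,0,0,0,0,0,1,0,0,0,0,0,0,1,0,0,0,0,0,0,1]
}}

```text
time_s: 27.2
ee_pos: [0.6204, 0.1466, 0.0746]
ee_rot: [0.805, 0.593, 0.0, 0.0]
force: [0.1, 0.3, 2.4]
gripper_width: 0.183
```

>>> {"op": "apply_moves", "data": {
  "steps": [0,0,0,0,0,0.2,1,0,0,0,0,0,0.8,1,0,0,0,0,0,2,1,0,0,0,0,0,4,1,0,0,0,0,0,6.5,1,0,0,0,0,0,8.5,1,0,0,0,-0.2,1.5,9.7,1,0,0,0,-0.6,4.5,10,1,0,0,0,-1.1,8.5,10,1,0,0,0,-1.7,12.5,10,1,0,0,0,-2.2,16.5,10,1,0,0,0,-2.8,20.5,10,1]
}}

```text
time_s: 28.4
ee_pos: [0.5912, 0.3541, 0.1745]
ee_rot: [0.805, 0.593, -0.0, -0.0]
force: [0.8, -0.2, -0.1]
gripper_width: 0.178
```

>>> {"op": "apply_moves", "data": {
  "steps": [0,0,0,-0.4,3,0,1,0,0,0,-0.6,4.6,-0.5,1,0,0,0,-0.7,5,-2,1,0,0,0,-0.7,5,-4.5,1,0,0,0,-0.7,5,-7,1,0,0,0,-0.7,5,-9.5,1,0,0,0,-0.7,5,-11.5,1,0,0,0,-0.7,5,-13,1,0,0,0,-0.7,5,-14,1,0,0,0,-0.7,5,-14.5,1,0,0,0,-0.7,5,-14.7,1,0,0,0,-0.7,5,-14.7,1]
}}

```text
time_s: 29.6
ee_pos: [0.5857, 0.4018, 0.028]
ee_rot: [0.805, 0.593, 0.001, 0.0]
force: [0.4, 1.1, -0.5]
gripper_width: 0.188
```

```bash
python3 - <<'E'
from pano import *
s=get_state();print(s["ee_pos"],s["force"],s["gripper_width"])
x,y,z=s["ee_pos"]
tiles([{"t":(.530,.393,.138),"S":(x,y,z-.0046)},{"bl":(.617,.151,.083)}],"n",40)
E
```

```text
[0.58572048 0.40179939 0.02802015] [ 0.37442067  1.058585   -0.51202837] 0.18809429852492562
```

View pics/n_scene.png

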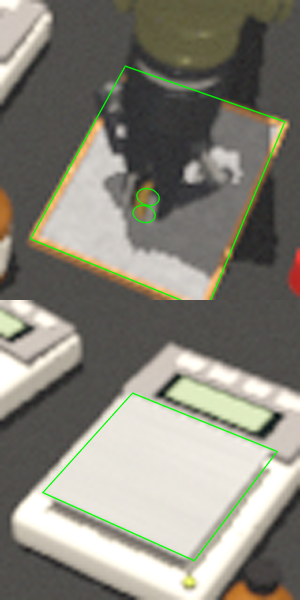

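>>> {"op": "apply_moves", "data": {
  "steps": [0,0,0,0,0,-0.4,1,0,0,0,0,0,-0.8,1,0,0,0,0,0,-1.1,1,0,0,0,0,0,-1.3,1,0,0,0,0,0,-1.5,1,0,0,0,0,0,-1.6,1,0,0,0,0,0,-1.7,1,0,0,0,0,0,-1.75,1,0,0,0,0,0,-1.8,1,0,0,0,0,0,-1.8,1]
}}

```text
time_s: 30.7
ee_pos: [0.5853, 0.4017, 0.0096]
ee_rot: [0.805, 0.593, 0.0, 0.0]
force: [-0.8, -0.5, 1.2]
gripper_width: 0.183
```

>>> {"op": "apply_moves", "data": {
  "steps": [0,0,0,0,0,-0.04,1,0,0,0,0,0,-0.08,1,0,0,0,0,0,-0.08,1,0,0,0,0,0,-0.08,1]
}}

```text
time_s: 31.1
ee_pos: [0.5854, 0.4017, 0.0096]
ee_rot: [0.805, 0.593, 0.0, 0.0]
force: [-2.6, -2.1, 5.0]
gripper_width: 0.186
```

>>> {"op": "apply_moves", "data": {
  "steps": [0,0,0,0,0,0,2,0,0,0,0,0,0,2.7,0,0,0,0,0,0,3.5,0,0,0,0,0,0,4.5,0,0,0,0,0,0,5,0,0,0,0,0,0.5,5,0,0,0,0,0,2,5,0,0,0,0,0,4.5,5,0,0,0,0,0,7.5,7,0,0,0,0,0,10.5,7,0,0,0,0,0,13.5,7,0,0,0,0,0,16,7]
}}

```text
time_s: 32.3
ee_pos: [0.5859, 0.402, 0.1726]
ee_rot: [0.805, 0.593, 0.002, 0.0]
force: [-0.2, 0.9, -0.4]
gripper_width: 0.819
```

```bash
python3 - <<'E'
from pano import *
s=get_state();print(s["ee_pos"],s["force"],s["gripper_width"])
tiles([{"t":(.530,.393,.138),"S":(.585,.4013,.005),"J":(.476,.3855,.005)},{"bs":(.5405,-.382,0),"L":(.534,-.381,.07)}],"o",40)
E
```

```text
[0.58589902 0.40204511 0.17261717] [-0.22287019  0.94148359 -0.3809512 ] 0.8193070287028451
```

View pics/o_scene.png

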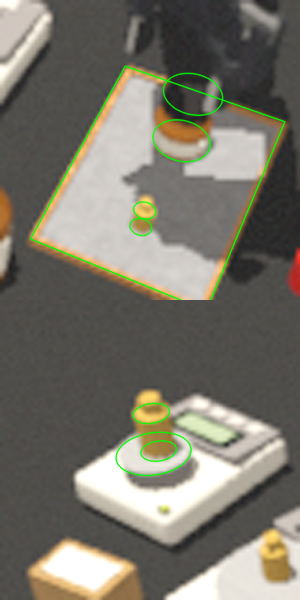

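View pics/o_top.png

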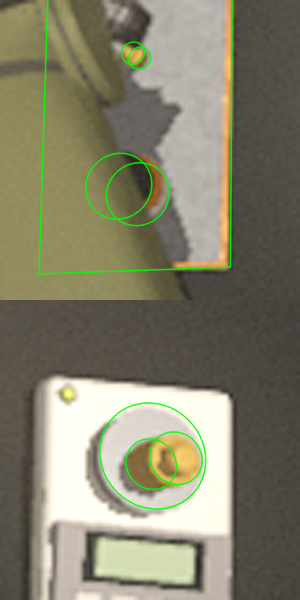

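>>> {"op": "apply_moves", "data": {
  "steps": [0,0,0,-0.1,-1,1,7,0,0,0,-0.2,-3,2,7,0,0,0,-0.4,-7,3,7,0,0,0,-0.7,-11.5,3,7,0,0,0,-1,-16,3,7,0,0,0,-1.3,-20.5,3,7,0,0,0,-1.6,-25,3,7,0,0,0,-1.9,-29.5,3,7,0,0,0,-2.2,-34,3,7,0,0,0,-2.5,-38.5,3,7,0,0,0,-2.8,-43,3,7,0,0,0,-3,-47.5,3,7]
}}

```text
time_s: 33.6
ee_pos: [0.5535, -0.0754, 0.1974]
ee_rot: [0.805, 0.593, -0.001, -0.001]
force: [0.7, -0.4, 0.3]
gripper_width: 0.819
```

>>> {"op": "apply_moves", "data": {
  "steps": [0,0,0,-0.3,-4.5,0,8,0,0,0,-0.6,-9,0,8,0,0,0,-0.9,-13.5,0,8,0,0,0,-1.2,-18,0,8,0,0,0,-1.5,-22.5,0,8,0,0,0,-1.7,-26,0,8,0,0,0,-1.9,-28.5,0,8,0,0,0,-2,-30,0,8,0,0,0,-2,-30.6,0,8,0,0,0,-2,-30.7,-1,8,0,0,0,-2,-30.7,-2.5,8,0,0,0,-2,-30.7,-3,8]
}}

```text
time_s: 34.8
ee_pos: [0.5343, -0.3782, 0.1651]
ee_rot: [0.805, 0.593, -0.0, -0.002]
force: [-0.6, 0.7, -0.2]
gripper_width: 0.938
```

```bash
python3 - <<'E'
from pano import *
tiles([{"bs":(.5405,-.382,0),"L":(.534,-.381,.07)},{"t":(.530,.393,.138),"S":(.585,.4013,.005),"J":(.476,.3855,.005)}],"p",40)
s=get_state();print(s["ee_pos"],s["force"],s["gripper_width"])
E
```

```text
[ 0.53450114 -0.37854835  0.16592043] [-0.32798341  0.03697386  0.55758996] 0.9387944673358016
```

View pics/p_scene.png

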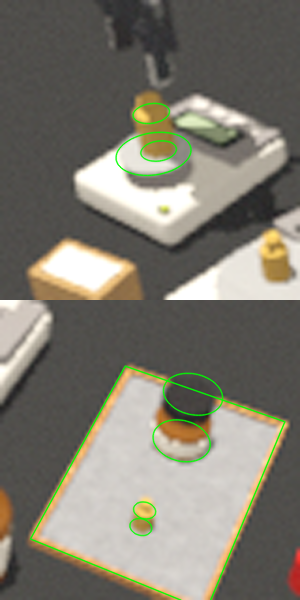

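View pics/p_top.png

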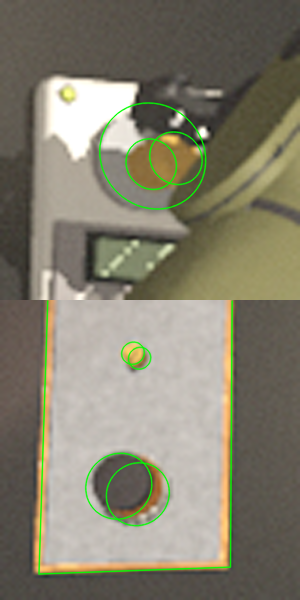

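>>> {"op": "apply_moves", "data": {
  "steps": [0,0,0,0,-0.1,-0.7,8,0,0,0,0,-0.2,-2,8,0,0,0,0,-0.2,-3.5,8,0,0,0,0,-0.2,-5,8,0,0,0,0,-0.2,-6.3,8,0,0,0,0,-0.2,-7.4,8,0,0,0,0,-0.2,-8.2,8,0,0,0,0,-0.2,-8.6,7.5,0,0,0,0,-0.2,-8.7,7,0,0,0,0,-0.2,-8.7,6,0,0,0,0,-0.2,-8.7,5.5,0,0,0,0,-0.2,-8.7,5]
}}

```text
time_s: 36.1
ee_pos: [0.5356, -0.3827, 0.0823]
ee_rot: [0.805, 0.593, 0.0, 0.001]
force: [-0.5, -0.5, 0.2]
gripper_width: 0.588
```

```bash
python3 - <<'E'
from pano import *
tiles([{"bs":(.5405,-.382,0),"L":(.534,-.381,.07)},{"bs":(.5405,-.382,0)}],"q",30)
s=get_state();print(s["ee_pos"],s["force"],s["gripper_width"])
E
```

```text
[ 0.53545126 -0.38258536  0.08204331] [-0.28981369 -0.78719144  0.8263256 ] 0.58816200439661
```

View pics/q_scene.png

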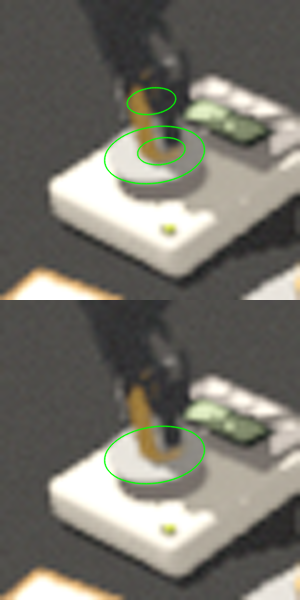

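>>> {"op": "apply_moves", "data": {
  "steps": [0,0,0,0,0,0,4.7,0,0,0,0,0,0,4.4,0,0,0,0,0,0,4.1,0,0,0,0,0,0,3.9,0,0,0,0,0,0,3.7,0,0,0,0,0,0,3.5,0,0,0,0,0,0,3,0,0,0,0,0,0,3,0,0,0,0,0,0,3,0,0,0,0,0,0,3]
}}

```text
time_s: 37.2
ee_pos: [0.5354, -0.3823, 0.0818]
ee_rot: [0.805, 0.593, 0.0, 0.0]
force: [-0.9, 1.4, 3.6]
gripper_width: 0.43
```

>>> {"op": "apply_moves", "data": {
  "steps": [0,0,0,0,0,0.2,3,0,0,0,0,0,0.5,3,0,0,0,0,0,1.1,3,0,0,0,0,0,2.2,3,0,0,0,0,0,4,3,0,0,0,0,0,6,3,0,0,0,0,0,8,3,0,0,0,0,0,10,3,0,0,0,0,0,11.5,3,0,0,0,0,0,12.5,3,0,0,0,0,0,13,3,0,0,0,0,0,13,3]
}}

```text
time_s: 38.4
ee_pos: [0.5354, -0.3825, 0.2122]
ee_rot: [0.805, 0.593, 0.0, 0.0]
force: [0.3, -0.1, -4.6]
gripper_width: 0.431
```

```bash
python3 - <<'E'
from pano import *
tiles([{"bs":(.5405,-.382,0)},{"bs":(.5405,-.382,0),"L":(.534,-.3825,.2)}],"r",45)
s=get_state();print(s["ee_pos"],s["force"],s["gripper_width"])
E
```

```text
[ 0.53481245 -0.38204746  0.21036794] [ 0.10458312  0.98055652 -5.08163119] 0.4306029518125987
```

View pics/r_scene.png

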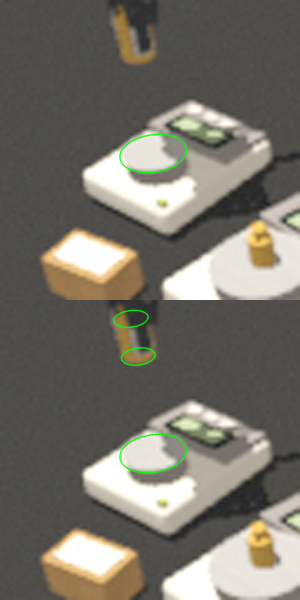

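>>> {"op": "apply_moves", "data": {
  "steps": [0,0,0,0.1,0.8,0,3,0,0,0,0.4,2.5,0,3,0,0,0,0.9,5.5,0,3,0,0,0,1.5,9.5,0,3,0,0,0,2.1,13.5,0,3,0,0,0,2.7,17.5,0,3,0,0,0,3.3,21.5,0,3,0,0,0,4,25.5,0,3,0,0,0,4.6,29.5,0,3,0,0,0,5.2,33.5,0,3,0,0,0,5.8,37.5,0,3,0,0,0,6.4,41.5,0,3]
}}

```text
time_s: 39.7
ee_pos: [0.5984, 0.0356, 0.2111]
ee_rot: [0.805, 0.593, -0.0, -0.0]
force: [0.0, -0.8, -4.9]
gripper_width: 0.429
```

>>> {"op": "apply_moves", "data": {
  "steps": [0,0,0,0.6,4,0,3,0,0,0,1.2,7.5,0,3,0,0,0,1.6,10,0,3,0,0,0,1.8,11.4,0,3,0,0,0,1.9,11.9,0,3,0,0,0,1.9,11.9,-0.8,3,0,0,0,1.9,11.9,-2.3,3,0,0,0,1.9,11.9,-4,3,0,0,0,1.9,11.9,-5.7,3,0,0,0,1.9,11.9,-7.2,3,0,0,0,1.9,11.9,-8,3,0,0,0,1.9,11.9,-8.2,3]
}}

```text
time_s: 40.9
ee_pos: [0.6172, 0.1512, 0.1273]
ee_rot: [0.805, 0.593, -0.001, -0.001]
force: [-0.2, -0.2, -5.1]
gripper_width: 0.434
```

```bash
python3 - <<'E'
from pano import *
s=get_state();print(s["ee_pos"],s["force"],s["gripper_width"])
x,y,z=s["ee_pos"]
tiles([{"bl":(.617,.151,.083),"L":(.617,.151,z-.0118)},{"bl":(.617,.151,.083)}],"s",40)
E
```

```text
[0.61723021 0.15120725 0.12729554] [-0.24831289 -0.16973612 -5.10978565] 0.43378320162211503
```

View pics/s_scene.png

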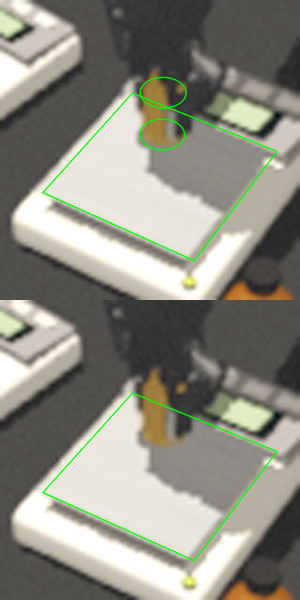

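>>> {"op": "apply_moves", "data": {
  "steps": [0,0,0,0,0,-0.5,3,0,0,0,0,0,-1.4,3,0,0,0,0,0,-2.3,3,0,0,0,0,0,-3.1,3,0,0,0,0,0,-3.7,3,0,0,0,0,0,-4.1,3,0,0,0,0,0,-4.2,3,0,0,0,0,0,-4.3,3,0,0,0,0,0,-4.35,3,0,0,0,0,0,-4.35,3,0,0,0,0,0,-4.35,3]
}}

```text
time_s: 42.1
ee_pos: [0.6185, 0.1516, 0.0864]
ee_rot: [0.805, 0.593, 0.0, 0.0]
force: [-0.1, -0.4, -5.0]
gripper_width: 0.428
```

>>> {"op": "apply_moves", "data": {
  "steps": [0,0,0,0,0,-0.1,3,0,0,0,0,0,-0.2,3,0,0,0,0,0,-0.27,3,0,0,0,0,0,-0.33,3,0,0,0,0,0,-0.37,3,0,0,0,0,0,-0.4,3,0,0,0,0,0,-0.4,3]
}}

```text
time_s: 42.8
ee_pos: [0.6182, 0.1516, 0.0819]
ee_rot: [0.805, 0.593, -0.0, -0.0]
force: [0.4, -0.2, -4.7]
gripper_width: 0.434
```

>>> {"op": "apply_moves", "data": {
  "steps": [0,0,0,0,0,-0.03,3,0,0,0,0,0,-0.06,3,0,0,0,0,0,-0.06,3,0,0,0,0,0,-0.06,3]
}}

```text
time_s: 43.2
ee_pos: [0.6183, 0.1516, 0.0818]
ee_rot: [0.805, 0.593, 0.0, 0.0]
force: [-2.4, -0.3, -2.1]
gripper_width: 0.431
```

Light contact (about 3 N). I creep down another 0.5 mm.

>>> {"op": "apply_moves", "data": {
  "steps": [0,0,0,0,0,-0.02,3,0,0,0,0,0,-0.05,3,0,0,0,0,0,-0.05,3,0,0,0,0,0,-0.05,3]
}}

```text
time_s: 43.6
ee_pos: [0.6184, 0.1516, 0.0818]
ee_rot: [0.805, 0.593, 0.0, 0.0]
force: [-4.3, -1.7, 5.2]
gripper_width: 0.429
```

>>> {"op": "apply_moves", "data": {
  "steps": [0,0,0,0,0,0,4,0,0,0,0,0,0,4.7,0,0,0,0,0,0,5.5,0,0,0,0,0,0,6.5,0,0,0,0,0,0,7.5,0,0,0,0,0,0.3,8,0,0,0,0,0,1.5,8,0,0,0,0,0,4,8,0,0,0,0,0,7,8,0,0,0,0,0,9.5,8,0,0,0,0,0,11,8,0,0,0,0,0,11.5,8]
}}

```text
time_s: 44.8
ee_pos: [0.6194, 0.1518, 0.1992]
ee_rot: [0.805, 0.593, 0.002, 0.001]
force: [-0.1, -0.4, 0.1]
gripper_width: 0.94
```

```bash
python3 - <<'E'
from pano import *
tiles([{"bl":(.617,.151,.083),"L":(.617,.151,.07)},{"t":(.530,.393,.138),"S":(.585,.4013,.005),"J":(.474,.3855,.005)}],"t",40)
s=get_state();print(s["ee_pos"],s["force"],s["gripper_width"])
E
```

```text
[0.61843877 0.15163066 0.19660039] [ 0.15166405  0.70832679 -1.13834094] 0.9358182191697997
```

View pics/t_scene.png

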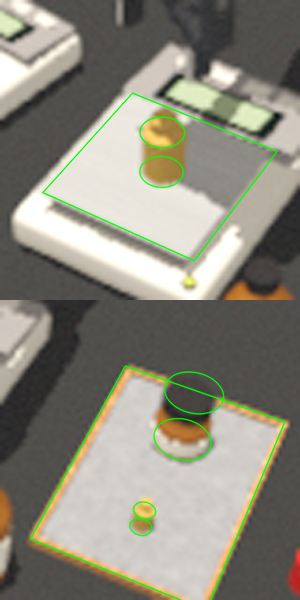

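View pics/t_top.png

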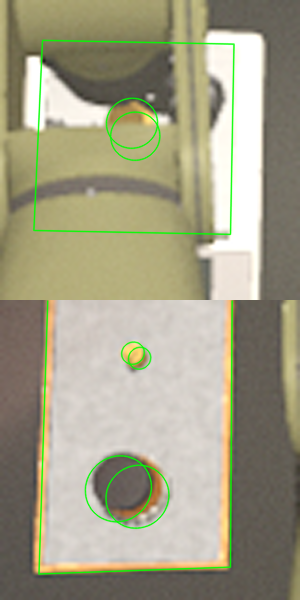

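The large weight stands on its pan. I return for the small weight in the tray.

>>> {"op": "apply_moves", "data": {
  "steps": [0,0,0,-0.1,1,0,6,0,0,0,-0.5,4,0,6,0,0,0,-1.1,8,0,6,0,0,0,-1.6,12,0,6,0,0,0,-2.1,16,0,6,0,0,0,-2.6,20,-1,6,0,0,0,-3,23,-2.5,6,0,0,0,-3.3,25,-5,6,0,0,0,-3.3,25,-8,6,0,0,0,-3.3,25,-11,6,0,0,0,-3.3,25,-13,6,0,0,0,-3.3,25,-14,6]
}}

```text
time_s: 46.1
ee_pos: [0.5822, 0.4008, 0.0506]
ee_rot: [0.805, 0.593, -0.004, -0.001]
force: [-0.3, -0.6, -0.0]
gripper_width: 0.702
```

>>> {"op": "apply_moves", "data": {
  "steps": [0,0,0,0,0,-0.7,6,0,0,0,0,0,-1.7,5,0,0,0,0,0,-2.7,4.5,0,0,0,0,0,-3.5,4.5,0,0,0,0,0,-4,4.5,0,0,0,0,0,-4.3,4.5,0,0,0,0,0,-4.4,4.5,0,0,0,0,0,-4.4,4.5]
}}

```text
time_s: 46.9
ee_pos: [0.5854, 0.4017, 0.0121]
ee_rot: [0.805, 0.593, 0.0, 0.0]
force: [-0.7, 0.2, -0.2]
gripper_width: 0.524
```

```bash
python3 - <<'E'
from pano import *
tiles([{"S":(.585,.4013,.005)},{"S":(.585,.4013,.005)}],"u",25)
s=get_state();print(s["ee_pos"],s["force"],s["gripper_width"])
E
```

```text
[0.58551367 0.40180248 0.01245417] [-0.26319294  0.66407482 -0.5498754 ] 0.5244897572413176
```

View pics/u_scene.png

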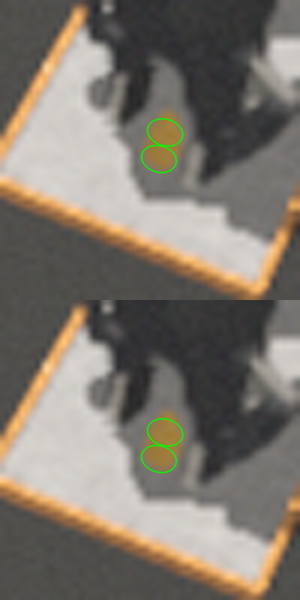

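Centred. I go 2 mm lower and close.

>>> {"op": "apply_moves", "data": {
  "steps": [0,0,0,0,0,-0.1,4,0,0,0,0,0,-0.2,3.5,0,0,0,0,0,-0.2,3,0,0,0,0,0,-0.2,2.6,0,0,0,0,0,-0.2,2.3,0,0,0,0,0,-0.2,2.1,0,0,0,0,0,-0.2,1.9,0,0,0,0,0,-0.2,1.7,0,0,0,0,0,-0.2,1.4,0,0,0,0,0,-0.2,1,0,0,0,0,0,-0.2,1,0,0,0,0,0,-0.2,1]
}}

```text
time_s: 48.2
ee_pos: [0.5854, 0.4017, 0.0102]
ee_rot: [0.805, 0.593, 0.0, 0.0]
force: [-1.1, 0.4, 0.9]
gripper_width: 0.185
```

>>> {"op": "apply_moves", "data": {
  "steps": [0,0,0,0,0,0.2,1,0,0,0,0,0,0.8,1,0,0,0,0,0,2,1,0,0,0,0,0,4,1,0,0,0,0,0,6.5,1,0,0,0,0,0,9.5,1,0,0,0,0,0,12.5,1,0,0,0,0,0,15.5,1,0,0,0,0,0,18,1,0,0,0,0,0,19.5,1,0,0,0,0,0,20,1,0,0,0,0,0,20,1]
}}

```text
time_s: 49.4
ee_pos: [0.5854, 0.4017, 0.2109]
ee_rot: [0.805, 0.593, 0.001, 0.0]
force: [-0.2, -0.1, -0.6]
gripper_width: 0.178
```

>>> {"op": "apply_moves", "data": {
  "steps": [0,0,0,-0.1,-1,0,1,0,0,0,-0.2,-3,0,1,0,0,0,-0.4,-6.5,0,1,0,0,0,-0.6,-10.5,0,1,0,0,0,-0.8,-14.5,0,1,0,0,0,-1.1,-18.5,0,1,0,0,0,-1.3,-22.5,0,1,0,0,0,-1.5,-26.5,0,1,0,0,0,-1.7,-30.5,0,1,0,0,0,-2,-34.5,0,1,0,0,0,-2.2,-38.5,0,1,0,0,0,-2.4,-42.5,0,1]
}}

```text
time_s: 50.6
ee_pos: [0.5593, -0.026, 0.2084]
ee_rot: [0.806, 0.592, -0.001, -0.001]
force: [1.3, -0.9, 0.8]
gripper_width: 0.181
```

>>> {"op": "apply_moves", "data": {
  "steps": [0,0,0,-0.2,-4,0,1,0,0,0,-0.5,-8,0,1,0,0,0,-0.7,-12,0,1,0,0,0,-0.9,-16,0,1,0,0,0,-1.1,-20,0,1,0,0,0,-1.4,-24,0,1,0,0,0,-1.6,-28,0,1,0,0,0,-1.8,-31.5,0,1,0,0,0,-1.9,-34,0,1,0,0,0,-2,-35.4,0,1,0,0,0,-2.05,-35.9,0,1,0,0,0,-2.05,-35.9,0,1]
}}

```text
time_s: 51.8
ee_pos: [0.54, -0.3823, 0.2092]
ee_rot: [0.806, 0.592, -0.0, -0.001]
force: [-0.7, -0.3, -0.8]
gripper_width: 0.179
```

>>> {"op": "apply_moves", "data": {
  "steps": [0,0,0,0,0,-0.8,1,0,0,0,0,0,-2.5,1,0,0,0,0,0,-4.5,1,0,0,0,0,0,-6.5,1,0,0,0,0,0,-8,1,0,0,0,0,0,-9,1,0,0,0,0,0,-9.8,1,0,0,0,0,0,-10.2,1,0,0,0,0,0,-10.4,1,0,0,0,0,0,-10.4,1,0,0,0,0,0,-10.4,1]
}}

```text
time_s: 52.9
ee_pos: [0.5411, -0.3828, 0.1068]
ee_rot: [0.805, 0.593, 0.0, 0.001]
force: [-0.0, -0.5, -0.2]
gripper_width: 0.182
```

```bash
python3 - <<'E'
from pano import *
s=get_state();print(s["ee_pos"],s["force"],s["gripper_width"])
x,y,z=s["ee_pos"]
tiles([{"bs":(.5405,-.382,0),"S":(.5405,-.382,z-.0052)},{"bs":(.5405,-.382,0)}],"v",30)
E
```

```text
[ 0.54111246 -0.38278398  0.10679168] [-0.02793275 -0.46477624 -0.22325296] 0.18178909521369022
```

View pics/v_scene.png

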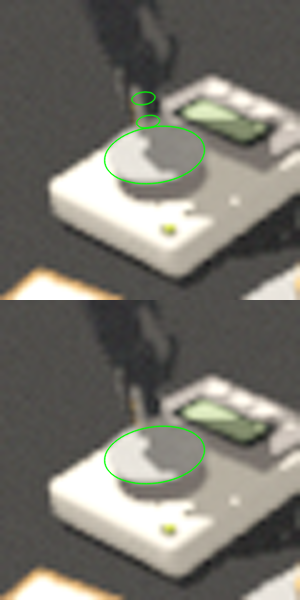

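View pics/v_top.png

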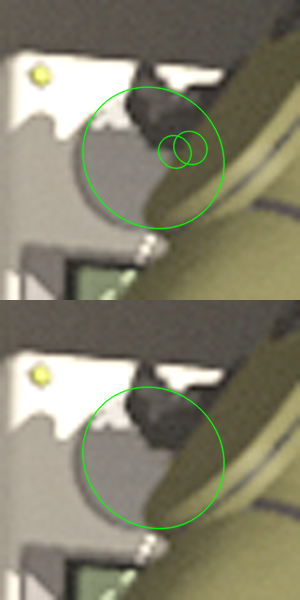

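>>> {"op": "apply_moves", "data": {
  "steps": [0,0,0,0,0,-0.5,1,0,0,0,0,0,-1.2,1,0,0,0,0,0,-1.9,1,0,0,0,0,0,-2.4,1,0,0,0,0,0,-2.7,1,0,0,0,0,0,-2.9,1,0,0,0,0,0,-3,1,0,0,0,0,0,-3.05,1,0,0,0,0,0,-3.05,1,0,0,0,0,0,-3.05,1]
}}

```text
time_s: 54.0
ee_pos: [0.5409, -0.3825, 0.0757]
ee_rot: [0.805, 0.593, 0.0, 0.0]
force: [0.0, -0.3, 0.1]
gripper_width: 0.182
```

>>> {"op": "apply_moves", "data": {
  "steps": [0,0,0,0,0,-0.02,1,0,0,0,0,0,-0.05,1,0,0,0,0,0,-0.05,1,0,0,0,0,0,-0.05,1]
}}

```text
time_s: 54.4
ee_pos: [0.5408, -0.3825, 0.0752]
ee_rot: [0.805, 0.593, 0.0, 0.0]
force: [-0.1, 0.3, 0.7]
gripper_width: 0.183
```

>>> {"op": "apply_moves", "data": {
  "steps": [0,0,0,0,0,-0.02,1,0,0,0,0,0,-0.05,1,0,0,0,0,0,-0.05,1,0,0,0,0,0,-0.05,1]
}}

```text
time_s: 54.8
ee_pos: [0.5409, -0.3825, 0.0752]
ee_rot: [0.805, 0.593, 0.0, 0.0]
force: [-1.2, 1.1, 5.0]
gripper_width: 0.184
```

Contact at 5 N. I release, lift, and back away so the cameras see everything.

>>> {"op": "apply_moves", "data": {
  "steps": [0,0,0,0,0,0,2,0,0,0,0,0,0,2.7,0,0,0,0,0,0,3.5,0,0,0,0,0,0,4.2,0,0,0,0,0,0,4.5,0,0,0,0,0,0.3,4.5,0,0,0,0,0,1.3,4.5,0,0,0,0,0,3.5,4.5,0,0,0,0,0,6.5,4.5,0,0,0,0,0,9.5,6,0,0,0,0,0,12.5,6,0,0,0,0,0,15,6]
}}

```text
time_s: 56.0
ee_pos: [0.5411, -0.3827, 0.2278]
ee_rot: [0.805, 0.593, 0.0, 0.001]
force: [0.4, -0.0, 0.6]
gripper_width: 0.702
```

>>> {"op": "apply_moves", "data": {
  "steps": [0,0,0,-1,0,1,6,0,0,0,-3,0,2,6,0,0,0,-6,0,3,6,0,0,0,-9,0,4,6,0,0,0,-12,1,5,6,0,0,0,-14,2,5,6,0,0,0,-15,4,5,6,0,0,0,-15.5,7,5,6,0,0,0,-15.5,10,5,6,0,0,0,-15.5,12,5,6,0,0,0,-15.5,13,5,6,0,0,0,-15.5,13,5,6]
}}

```text
time_s: 57.2
ee_pos: [0.3854, -0.2516, 0.2742]
ee_rot: [0.805, 0.593, -0.0, 0.0]
force: [0.8, 0.2, 0.2]
gripper_width: 0.7
```

```bash
python3 - <<'E'
from pano import *
tiles([{"bl":(.617,.151,.083),"L":(.617,.151,.07)},{"bm":(.615,-.135,0),"M":(.615,-.135,.07)},{"bs":(.5405,-.382,0),"S":(.5405,-.382,.07)},{"t":(.530,.393,.138),"J":(.476,.3855,.005)}],"w",38)
p=capture("scene"); save(p,"wfull",s=1.5)
s=get_state();print(s["ee_pos"],s["force"],s["time_s"])
E
```

```text
[ 0.3856211  -0.25299967  0.27428551] [0.42140128 0.56023446 0.60970697] 57.35
```

View pics/w_scene.png

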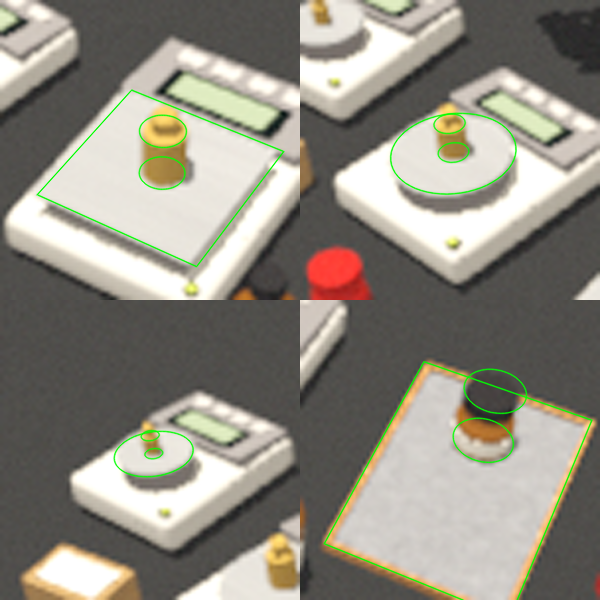

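View pics/w_top.png

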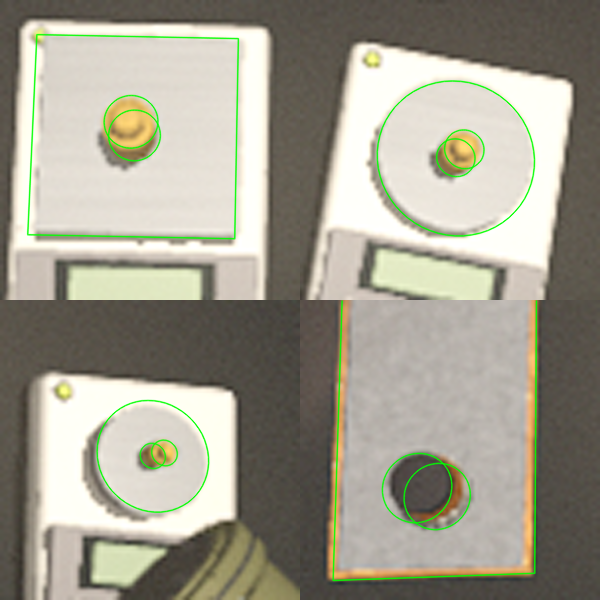

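View pics/wfull.png

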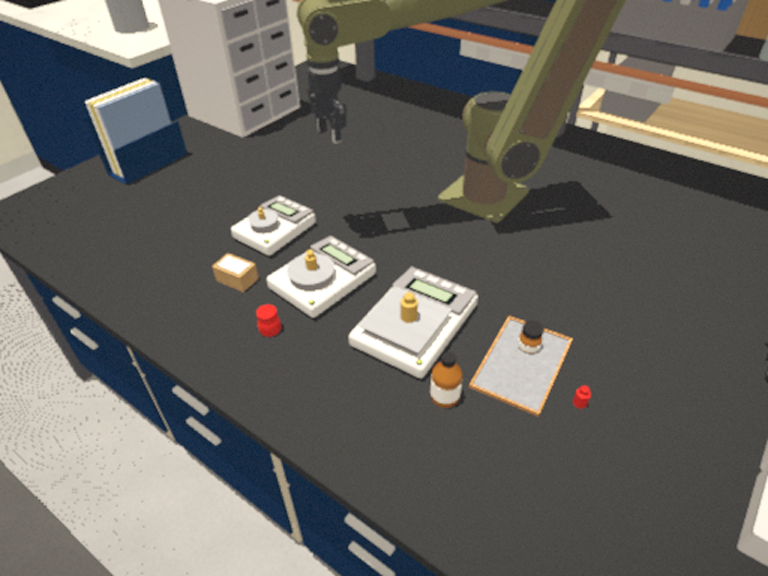

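Everything stands in its place, each weight within about 2 mm of its pan's middle. The jar is in the tray, the bystanders and red look-alikes have not moved, and the arm is clear. I hand in.

```bash
python3 -c "
from rig import *
print(finish_job())"
```

```text
the job is handed in; nothing more can be done
None
```

The job is done and handed in at about 57 s, well inside the 131 s limit. The three weights are on their own balances and the jar is in the tray.

- **Order of moves:** I moved the jar to the tray's free end, then the medium weight to the medium pan. I set the small weight aside in the tray, moved the large weight to the large pan, and finally moved the small weight to the small pan.
- **Set-downs:** I read about 3–6 N at the wrist when each thing touched down. No reading I took came near the force limits.
- **Last checks:** Both cameras showed every weight upright, within about 2 mm of its pan's middle. They showed the jar standing upright inside the tray, with the arm well clear. By eye, the bottle, the carton and both red look-alikes had not moved.
- **Disagreements:** No check failed. The measured tool position differed from the commanded one by 1–2 mm, and the jar stands about 2 mm off its intended spot, still well inside the rim.

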